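# Filter saddle to the detent of a photometer rail

## Task

Pick up the filter saddle from the bench and lower it astride the photometer's horizontal bar, on the bare stretch of the bar well clear of the sprung ball. Then slide it along the bar, staying down on it, over the ball until the ball clicks into the groove under the middle of the saddle, and finish holding it there: still gripped by its black grip block, seated on the bar, at rest, not let go. Leave the glassware and the black case where they are.

Things in the scene. Friction and masses are not known exactly. Their poses are not given: they have to be found in the camera images.
- saddle: The loose filter saddle, about 250 g: an inverted U of bare aluminium standing on its two legs. Origin: centre of its underside (foot level); z up, y along it (the way it slides), x across. Leg plates 4 mm thick, 56 mm long (y), 62 mm tall, 25 mm apart inside, 33 mm over all; each has a round window. Roof over them 33 x 56 mm, from z = 62 to 74 mm. The same after a half turn.
- grip (a point): Centre of the saddle's black grip block, 92 mm above the saddle's origin. The block stands centred on the roof, 24 mm across (x), 18 mm along (y), 36 mm tall (z = 74 to 110 mm). Grip it from above, best with the fingers closing along the saddle on the 18 mm.
- groove (a point): On the saddle: centre of the mouth of the cross groove in the roof's underside, 62 mm above the saddle's origin. The groove runs across (x), is 11.4 mm wide (y) and 6 mm deep, in the middle of the saddle's length.
- rail: The fixed optical rail. Origin: centre of the underside of its base plate (130 x 300 x 12 mm); y along the bar, z up. Square steel bar, 16 mm wide and high, 300 mm long, top at z = 130 mm, on two posts (30 x 22 mm) at y = -137 and +137 mm. Astride it the saddle has 4.5 mm of play each side and its roof rests on the bar's top. Friction on the bar about 0.25.
- head: The fixed measuring head on the base plate, up to 50 mm either way from the rail's middle: white lamp housing and lens at +x (top at 100 mm), black receiver at -x (top at 106 mm), all below the bar's top, and clear of a saddle on the bar. Origin: bench height, under the bar's middle line, level with the ball. Axes as the rail's.
- ball_seat (a point): Middle of the sprung ball, in the plane of the bar's top face (130 mm above the bench, on the bar's middle line); y along the bar, z up. The saddle is at the notch when groove lies here.
- plunger (a joint): How far the 14 mm steel ball is pressed down (m): 0 = out, 3 mm proud of the bar; 0.0035 = lower stop. Spring 4 N at 0, 7 N at 3 mm. Pushing the saddle's end onto it, or out of the groove, takes about 4 to 6 N along the bar (at 2 mm off the notch some 3 N); in between, the roof rides over it with little drag. At the groove it springs out and pulls the saddle central.
- beaker: Bystander: glass beaker, 70 mm across, 85 mm tall. Origin: centre of its underside.
- dish: Bystander: shallow glass dish, 90 mm across, 18 mm tall. Origin: centre of its underside.
- cuvette_case: Bystander: closed black case, 70 x 130 x 30 mm. Origin: centre of its underside.
Mind the look-alikes: they are no part of the job. What is shaped like the saddle but purple or yellow is not meant.

How it is judged:
On the way, in this order (a step that is already met when the one before it is completed fails the run):
1. the saddle sits astride the bar, down on it, clear of the ball (z of groove in the frame of ball_seat between -0.003 and 0.003 m and x of groove in the frame of ball_seat between -0.008 and 0.008 m and angle between saddle's own z axis and vertical below 0.08 rad and value of joint plunger below 0.0004 m and (y of groove in the frame of ball_seat below -0.033 m or y of groove in the frame of ball_seat above 0.033 m)), for 0.1 s.
2. the saddle slides over the ball, its roof pressing the ball down, staying on the bar (value of joint plunger above 0.0006 m and z of groove in the frame of ball_seat below 0.003 m and (y of groove in the frame of ball_seat between -0.027 and -0.009 m or y of groove in the frame of ball_seat between 0.009 and 0.027 m)), for 0.04 s.
At the end, for the whole second after the job is handed in: The saddle sits upright (within 0.06 rad) astride the bar, roof within 2 mm of the bar's top, the groove within 2 mm of the ball along the bar with the ball sprung out into it (pressed less than 1.5 mm), at rest, and still gripped by the fingers with more than 3 N through the last second (y of groove in the frame of ball_seat between -0.002 and 0.002 m and x of groove in the frame of ball_seat between -0.008 and 0.008 m and z of groove in the frame of ball_seat between -0.002 and 0.002 m and angle between saddle's own z axis and vertical below 0.06 rad and value of joint plunger below 0.0015 m and linear speed of saddle below 0.01 m/s and contact force between the fingers and saddle above 3 N); the arm keeps its last pose, push and grip.
It fails at once if a bystander is pushed more than 30 mm or tipped (distance of any of beaker, dish, cuvette_case from where it was at the start of the episode above 0.03 m or angle between beaker's own z axis and vertical above 0.4 rad).
It also fails if it takes over 45 s, if anything falls off the work surface, if the arm or the gripper's body presses on something with over 40 N, if the wrist force passes 120 N, or if a joint passes its speed limit or range.

## Robot

A 7-joint arm with a two-finger parallel gripper is mounted at the origin on the work surface. World frame = base frame: x ahead of the robot, y to its left, z up, the work surface at z = 0. Lengths are in m, angles in rad, forces in N, time in s.
With the tool pointing down it reaches from about 0.35 to 0.9 m from the base axis. Payload 19.9 kg.
Tool frame: the origin (TCP) lies between the finger pads; the fingertips stand 19 mm ahead of it and the grasp point (between the pads) is the TCP; z points along the fingers, y is the line along which they close (so a half turn about z gives the same grasp; the last joint's range is limited). The gripper opens to 94 mm and grips with 3 to 60 N. Pads are 16 mm wide; open, the fingers measure 119 mm over their backs; the gripper's body (75 mm by 177 mm) begins 78 mm behind the grasp point.
Start: joints at [-1.165, 0.417, -0.01, 1.614, 0.005, 1.111, -0.053], TCP at [0.27, 0.564, 0.224] pointing down, gripper open.
Joint ranges: [-2.81, 2.81], [-0.39, 2.02], [-1.27, 1.25], [0.06, 2.57], [-1.19, 4.33], [0.19, 2], [-2.82, 2.82]. Speed limits (rad/s): [1.89, 1.89, 2.39, 2.39, 3.01, 3.01, 3.01].

## Interface

Orientations are given as a 3x3 rotation matrix whose columns are the frame's x, y, z axes.
In Python, from rig import robot gives the robot as it stands. Calls block until the motion is done:
- robot.move_ptp(position, orientation): joint-space move of the TCP to a pose.
- robot.move_linear(position, velocity=0.15, frame=None, threshold=None): straight line of the TCP; frame=None keeps the orientation; velocity is the mean speed in m/s. With threshold (N) it stops when the force on the tool has changed by that much, and returns True; else False.
- robot.goto_joints(angles): joint-space move.
- robot.gripper_to(opening): finger opening in m; the grip force is fixed at half the most; returns when the fingers have stopped.
- robot.pause(seconds).
- robot.ik(position, orientation): joint angles nearest the present ones, or None.
- robot.get_state(): the state.
- robot.grab_frame(name): name is "side" or "top"; returns the picture (480x640x3 uint8, red, green, blue); there is no depth.
- robot.camera_info(name): a dict with "fx", "fy", "cx", "cy" (pixels), "rvec" (rotation vector, rad) and "tvec" (3), from world to camera coordinates, as OpenCV has them. Camera axes: x right, y down, z forward; pixel columns grow to the right and rows downward; lengths in m; the calibration is good to about 2 mm. A picture is of the moment at which its call begins. camera_info takes no time and is no camera call.
A pose or a line that the arm cannot do raises robot.PlanningError and nothing moves.
- robot.sign_off(): hands the job in; it is judged then, once.
The state is a dict: "time": time; "qpos": joint angles; "joint_vel": joint speeds; "effort": joint torques, N m; "ee_pos": TCP position; "tool_rot": TCP orientation; "force": force on the tool from outside, world axes, zero at the start; "moment": the same for the moment, N m; "opening": finger opening in m; "grasp_force": force on a finger pad.
Only numpy, scipy, OpenCV 4.12 (cv2) and the standard library are available. Lean on these libraries where they do the work, as an engineer would, in place of code of your own. Each camera call takes 0.05 s, during which the arm holds its last target. There are 200 camera calls.

## Working session

There is one attempt and no reset: what is moved stays moved. The work goes in short steps, each a Python script; the robot and the scene stay as the last script left them, time stands still between calls to the robot, and variables do not carry over. Pictures are saved under pics/ and viewed, at most 10 in all, crops included, and the job is handed in when it is done.

```bash
mkdir -p pics; ls; cat > h.py <<'E'
import numpy as np, cv2
from rig import robot
def cam(n):
    c=robot.camera_info(n); K=np.array([[c['fx'],0,c['cx']],[0,c['fy'],c['cy']],[0,0,1.]])
    return K,np.array(c['rvec'],float),np.array(c['tvec'],float)
def ray(n,uv):
    K,r,t=cam(n); R=cv2.Rodrigues(r)[0]
    return -R.T@t, R.T@np.linalg.inv(K)@np.array([uv[0],uv[1],1.])
def onplane(n,uv,z):
    o,d=ray(n,uv); return o+d*(z-o[2])/d[2]
def proj(n,p):
    K,r,t=cam(n); return cv2.projectPoints(np.array(p,float).reshape(-1,1,3),r,t,K,None)[0][:,0]
E
python3 - <<'E'
from h import *
for n in('side','top'):
    cv2.imwrite(f'pics/{n}0.png',robot.grab_frame(n)[:,:,::-1]); print(n,robot.camera_info(n),ray(n,(320,240)))
print(robot.get_state())
E
```

```text
pics
side {'fx': 465.517726546665, 'fy': 465.517726546665, 'cx': 320.73118304148926, 'cy': 243.75398867643457, 'rvec': array([ 2.02140067, -0.84199609,  0.48112474]), 'tvec': array([-0.37415945,  0.28354092,  0.64854582])} (array([-0.02556645, -0.53000821,  0.59953321]), array([ 0.60988738,  0.57961692, -0.5405082 ]))
top {'fx': 579.4977286805175, 'fy': 579.4977286805175, 'cx': 320.44296912644376, 'cy': 241.4648128202287, 'rvec': array([ 2.1376152 , -2.07640862,  0.23125533]), 'tvec': array([-0.03943289,  0.55332632,  1.43029209])} (array([ 0.23286538, -0.02604434,  1.51609889]), array([ 0.21802717,  0.00264704, -0.97594268]))
{'time': 0.1, 'qpos': array([-1.16551711,  0.41784777, -0.01030029,  1.61413416,  0.00470664,
        1.11068873, -0.05297932]), 'joint_vel': array([ 4.99603311e-04, -1.10768278e-03, -1.63979716e-04, -1.50590292e-03,
        8.48204410e-06,  3.57836026e-04, -6.51675275e-04]), 'effort': array([ 1.75081073e-03, -8.52584624e+01,  6.40357509e-01, -4.26686597e+01,
       -4.88527701e-02,  1.64387631e-02,  4.64992354e-05]), 'ee_pos': array([0.26991139, 0.56335391, 0.22392087]), 'tool_rot': array([[-9.01856005e-01,  4.32036582e-01, -3.71854882e-04],
       [ 4.32036732e-01,  9.01855470e-01, -9.86836755e-04],
       [-9.09902192e-05, -1.05063962e-03, -9.99999444e-01]]), 'force': array([-0.03575807, -0.68325357,  0.08697887]), 'moment': array([-0.0182462 ,  0.0524703 ,  0.01573052]), 'grasp_force': 0.0, 'opening': 0.0939885510314073}
```

View pics/side0.png

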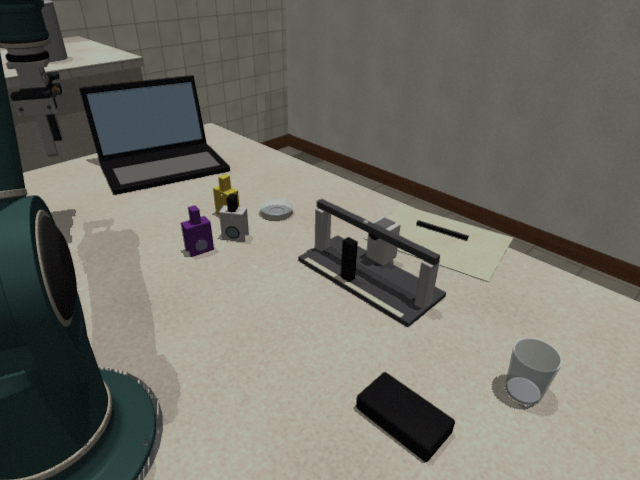

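View pics/top0.png

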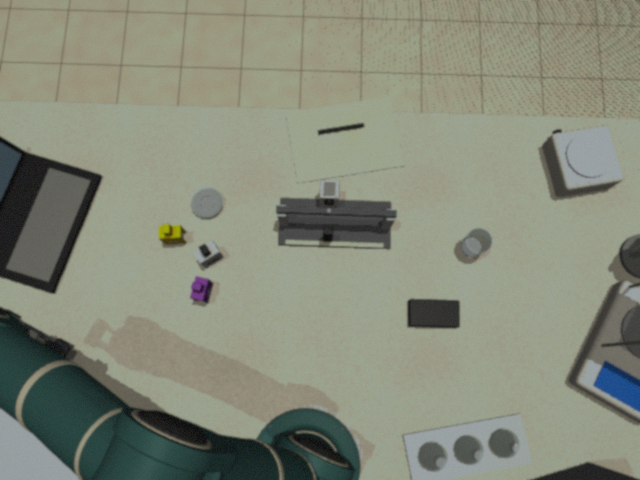

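The side view shows three saddle shapes: purple at (197,235), yellow at (226,195), and bare aluminium with a black grip at (234,222). In the top view they are at (201,289), (171,233) and (208,252). The aluminium one fits the description. The rail is at top (337,220), with its head near column 330. I'll confirm with an enlarged crop.

```bash
python3 - <<'E'
from h import *
s=cv2.imread('pics/side0.png'); t=cv2.imread('pics/top0.png')
a=cv2.resize(s[180:260,170:270],(400,320),interpolation=cv2.INTER_CUBIC)
b=cv2.resize(t[217:297,150:250],(400,320),interpolation=cv2.INTER_CUBIC)
c=cv2.resize(t[175:255,265:405],(800,457),interpolation=cv2.INTER_CUBIC)[:280]
c=cv2.resize(t[190:250,270:405],(800,270),interpolation=cv2.INTER_CUBIC)
cv2.imwrite('pics/crop1.png',np.vstack([np.hstack([a,b]),c]))
E
```

```text
(no output)
```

View pics/crop1.png

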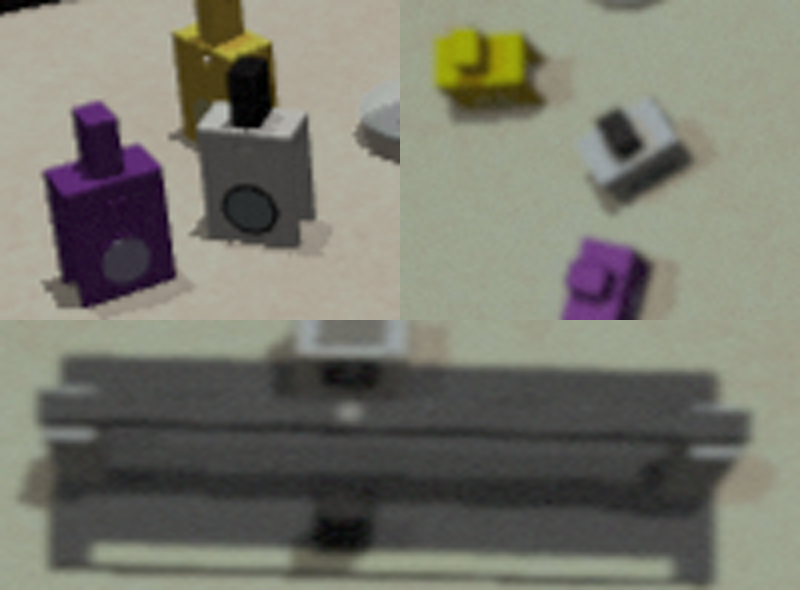

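The crop confirms it: the aluminium saddle with the black grip is at side (234,222) and top (208,252). The ball shows as a bright dot at top (329,210), level with the lamp housing and receiver. Next I'll measure both.

```bash
python3 - <<'E'
from h import *
t=cv2.imread('pics/top0.png'); s=cv2.imread('pics/side0.png')
def up(im,x0,y0,x1,y1,k=6): return cv2.resize(im[y0:y1,x0:x1],None,fx=k,fy=k,interpolation=cv2.INTER_CUBIC)
def unup(p,x0,y0,k=6): return (np.array(p,float)+.5)/k-.5+[x0,y0]
def big(m):
    cs,_=cv2.findContours(m.astype(np.uint8),cv2.RETR_EXTERNAL,cv2.CHAIN_APPROX_NONE); return max(cs,key=cv2.contourArea)
def report(name,im,box,zr,zg,bright):
    x0,y0,x1,y1=box; c=up(im,*box).astype(int); g=c.mean(2); sat=c.max(2)-c.min(2)
    roof=big((g>bright)&(sat<18)); 
    hull=cv2.convexHull(roof)[:,0]
    w=np.array([onplane(name,p,zr)[:2] for p in unup(hull,x0,y0)])
    r=cv2.minAreaRect((w*1000).astype(np.float32)); print(name,'roof rect mm',r, cv2.boxPoints(r).tolist())
    b=big((g<55)); m=cv2.moments(b); pc=unup([m['m10']/m['m00'],m['m01']/m['m00']],x0,y0)
    print(' grip blob',pc,'at z',zg,onplane(name,pc,zg), cv2.boundingRect(b))
    return pc
c=t[236:268:2,194:224:2]; print(c.mean(2).astype(int)); print((c.max(2).astype(int)-c.min(2)))
a=report('top',t,(190,236,226,270),.074,.097,125)
b=report('side',s,(217,190,255,245),.074,.092,125)
o1,d1=ray('top',a);o2,d2=ray('side',b)
k=np.linalg.lstsq(np.stack([d1,-d2],1),o2-o1,rcond=None)[0];p,q=o1+k[0]*d1,o2+k[1]*d2
print('grip tri',(p+q)/2,np.linalg.norm(p-q)*1e3)
# ball
c=up(t,320,203,338,218).astype(float).mean(2); m=c>c.max()*.85; ys,xs=np.nonzero(m); pc=unup([xs.mean(),ys.mean()],320,203)
B=onplane('top',pc,.133);print('ball',pc,len(xs),B,'side px',proj('side',B))
# bar edges: per column profile
g=t.astype(float).mean(2)
for u in (285,295,305,315,345,355,365,375,385): print(u,g[200:224,u].astype(int))
E
```

```text
[[151 153 155 154 155 156 154 153 154 156 152 153 152 153 155]
 [151 154 153 153 154 155 152 151 151 151 151 151 153 151 152]
 [150 153 153 150 152 154 151 152 152 149 150 155 152 153 154]
 [150 154 155 155 151 147 154 156 157 151 140 151 151 155 154]
 [154 151 152 144 118  95 139 160 162 161 150 138 152 154 151]
 [151 153 134  87  54  44  88 144 158 162 157 131 142 145 147]
 [155 153 134  59  42  42  53 110 152 159 159 148 130 138 140]
 [152 157 153 101  45  48  39  69 130 152 160 162 136 134 133]
 [156 158 159 126  58  43  33  27  88 149 157 142 114 106 133]
 [157 159 160 149  91  39  23  40  97 141 119  84  58  63 110]
 [151 160 162 159 129  77  63 100 120  94  63  50  49  55  81]
 [149 153 159 163 156 131 123 103  69  57  45  42  39  63  99]
 [152 138 140 159 154 121  83  60  50  42  36  49  76 105 136]
 [150 136 119 132 100  65  54  44  44  48  64 103 128 144 151]
 [152 153 123  97  66  55  52  42  60  88 119 139 151 151 155]
 [153 155 141 105  90  65  58  80 119 135 143 148 151 153 152]]
[[20 20 20 20 19 19 20 20 20 18 18 20 20 20 21]
 [21 22 19 22 21 19 19 23 22 23 19 20 22 22
[... 1744 characters left out ...]
73 73 72 72 71 66 55 48 60 62 66 60 64 67 65 63 57 45]
305 [74 76 73 73 73 72 67 70 74 72 74 73 68 55 56 67 74 69 67 66 65 68 66 62]
315 [68 64 69 69 64 71 71 72 73 71 77 76 65 52 53 67 71 71 67 68 66 70 69 58]
345 [98 76 74 77 71 71 74 72 73 73 69 73 75 64 49 48 66 73 74 65 68 66 67 63]
355 [110  80  73  74  75  73  74  66  68  71  74  70  71  68  59  52  54  69
  74  72  66  66  66  67]
365 [121  93  75  72  69  73  74  74  73  77  72  72  73  72  66  53  56  64
  71  70  65  64  68  65]
375 [136 107  81  72  73  72  71  69  75  73  74  76  72  71  64  52  51  70
  74  73  66  66  65  64]
385 [140 109  84  72  73  72  73  69  71  71  77  76  73  74  74  63  51  47
  52  60  58  50  55  51]
```

```bash
cat > m.py <<'E'
from h import *
def up(im,x0,y0,x1,y1,k=6): return cv2.resize(im[y0:y1,x0:x1],None,fx=k,fy=k,interpolation=cv2.INTER_CUBIC)
def unup(p,x0,y0,k=6): return (np.array(p,float)+.5)/k-.5+[x0,y0]
def seeded(m,box,seed):
    n,l=cv2.connectedComponents(m.astype(np.uint8),connectivity=4); sx,sy=(np.array(seed)-box[:2])*6+3
    return l==l[sy,sx]
def cen(m,box): ys,xs=np.nonzero(m); return unup([xs.mean(),ys.mean()],box[0],box[1])
def tri(a,b):
    o1,d1=ray('top',a);o2,d2=ray('side',b)
    k=np.linalg.lstsq(np.stack([d1,-d2],1),o2-o1,rcond=None)[0];p,q=o1+k[0]*d1,o2+k[1]*d2
    return (p+q)/2,np.linalg.norm(p-q)*1e3
E
python3 - <<'E'
from m import *
t=cv2.imread('pics/top0.png'); s=cv2.imread('pics/side0.png')
bt=(190,236,226,270); c=up(t,*bt).astype(int); g=c.mean(2); sat=c.max(2)-c.min(2)
grip=seeded(g<85,bt,(204,249)); a=cen(grip,bt); print('top grip',a,grip.sum()/36,onplane('top',a,.092))
roof=seeded(((g>105)&(cv2.blur(sat.astype(np.float32),(7,7))<14.5))|grip,bt,(204,249)).astype(np.uint8)
roof=cv2.morphologyEx(roof,cv2.MORPH_OPEN,np.ones((13,13)))
cs,_=cv2.findContours(roof,0,1); h=max(cs,key=cv2.contourArea)[:,0]
w=np.array([onplane('top',p,.074)[:2] for p in unup(h,*bt[:2])])*1000
print('roof rect',cv2.minAreaRect(w.astype(np.float32)))
bs=(217,185,255,245); c2=up(s,*bs).astype(int); g2=c2.mean(2)
grip2=seeded(g2<50,bs,(232,203)); b=cen(grip2,bs); print('side grip',b,grip2.sum()/36,onplane('side',b,.092)); print('tri',tri(a,b))
# bar edge
g=cv2.GaussianBlur(t.astype(float).mean(2),(1,3),0); P=[]
for u in list(range(293,324))+list(range(336,376)):
    col=g[:,u]
    for v in range(208,219):
        if col[v]>=62>col[v+1]: P.append((u,v+(col[v]-62)/(col[v]-col[v+1])));break
W=np.array([onplane('top',p,.13)[:2] for p in P]); vx,vy,x0,y0=cv2.fitLine((W*1000).astype(np.float32),cv2.DIST_HUBER,0,.1,.01)[:,0]
d=np.array([vx,vy])*np.sign(vy); print('bar dir',d,'yaw of y axis deg',np.degrees(np.arctan2(-d[0],d[1])))
n=np.array([d[1],-d[0]]); 
bb=(320,200,338,220); gb=up(t,*bb).astype(float).mean(2); mb=seeded(gb>95,bb,(329,210)); pb=cen(mb,bb); B=onplane('top',pb,.132)
print('ball',pb,mb.sum()/36,B,'dist from edge mm',(B[:2]*1000-[x0,y0])@n)
vis=np.hstack([cv2.resize(x,(400,400)) for x in (np.where(roof[...,None]>0,c//2+np.array([0,0,120]),c).astype(np.uint8),np.where(grip2[...,None],c2//2+np.array([0,0,120]),c2).astype(np.uint8))])
cv2.imwrite('pics/vis1.png',vis)
E
```

```text
top grip [204.58255994 250.55648547] 83.80555555555556 [0.51537301 0.2661159  0.092     ]
roof rect ((519.02685546875, 270.10211181640625), (32.32621765136719, 19.223365783691406), 35.92819595336914)
side grip [231.821579   202.02541875] 189.05555555555554 [0.51721137 0.26708647 0.092     ]
tri (array([0.51559709, 0.26562552, 0.0930765 ]), np.float64(1.0261557548526625))
bar dir [0.0082737 0.9999658] yaw of y axis deg -0.47405356
ball [328.48900574 210.00015934] 14.527777777777779 [ 0.6187688  -0.04111238  0.132     ] dist from edge mm 6.576366980927837
```

View pics/vis1.png

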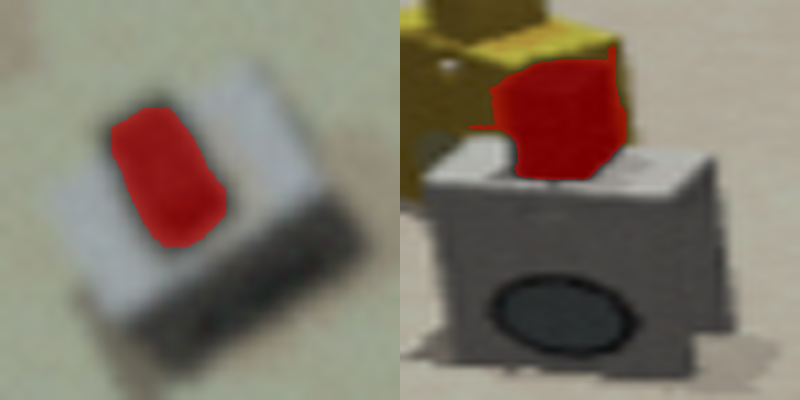

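```bash
cat >> m.py <<'E'
def down(yaw):
    y=np.array([-np.sin(yaw),np.cos(yaw),0]); z=np.array([0,0,-1.]); return np.stack([np.cross(y,z),y,z],1)
E
python3 - <<'E'
from m import *
t=cv2.imread('pics/top0.png'); bt=(190,236,226,270); g=cv2.GaussianBlur(up(t,*bt).astype(np.float32).mean(2),(0,0),2)
P=[]
for x in range(85,165):
    y0=165.8-(x-64.8)*66.3/108
    for y in range(int(y0)-16,int(y0)+16):
        if g[y,x]>=105>g[y+1,x]: P.append(onplane('top',unup((x,y+.5),*bt[:2]),.074)[:2]*1000); break
P=np.array(P,np.float32); vx,vy,x0,y0=cv2.fitLine(P,cv2.DIST_HUBER,0,.1,.01)[:,0]
s=np.sign(vy); yaw=np.arctan2(-vx*s,vy*s); n=np.array([np.cos(yaw),np.sin(yaw)])
print(len(P),'yaw deg',np.degrees(yaw),'grip to edge mm (16.5 exp)',([515.5,266.0]-np.array([x0,y0]))@n)
R=down(yaw); G=np.array([.5155,.2660,.0975])
print('tcp z',robot.ik(G,R))
robot.gripper_to(.06)
robot.move_ptp(G+[0,0,.10],R)
robot.move_linear(G+[0,0,.03],velocity=.15)
cv2.imwrite('pics/pre.png',np.vstack([up(robot.grab_frame('side')[:,:,::-1],180,120,280,250,4)]))
print(robot.get_state()['time'],robot.get_state()['ee_pos'],robot.get_state()['qpos'])
E
```

```text
80 yaw deg 33.651432 grip to edge mm (16.5 exp) 16.47415443096179
tcp z [-0.48104371  0.48919764 -0.06172262  1.83036435  0.03953691  0.82321067
  1.59569497]
3.0083 [0.51597074 0.26651538 0.12855434] [-0.50559277  0.44683335 -0.03068248  1.81185513  0.01714279  0.88174106
  1.61417078]
```

View pics/pre.png

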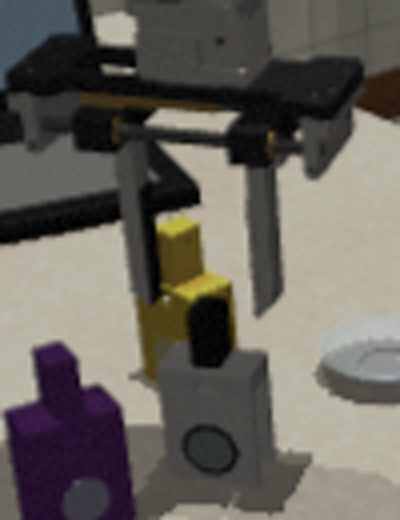

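The fingers straddle the black grip block at crop (208,330) and are clear of the yellow and purple pieces. Now I'll grip, lift and carry it above the bar.

```bash
python3 - <<'E'
from m import *
G=np.array([.5155,.2660,.0975])
print('touch',robot.move_linear(G,velocity=.08,threshold=8))
p0=robot.get_state()['ee_pos']; robot.gripper_to(0.0)
st=robot.get_state(); print(p0,st['ee_pos'],st['opening'],st['grasp_force'],st['force'])
robot.move_linear(G+[0,0,.165],velocity=.2)
yb=np.radians(-.474); T=np.array([.6195+.0083*-.075,-.041-.075,.2625])
print(robot.ik(T,down(yb)))
robot.move_ptp(T,down(yb)); robot.move_linear([*T[:2],.242],velocity=.1); robot.pause(.3)
st=robot.get_state(); print(st['time'],st['ee_pos'],st['opening'],st['grasp_force'],st['force'],st['tool_rot'][:,1])
for n in('side','top'): cv2.imwrite(f'pics/{n}1.png',robot.grab_frame(n)[:,:,::-1])
s=cv2.imread('pics/side1.png');t=cv2.imread('pics/top1.png')
cv2.imwrite('pics/hov.png',np.hstack([cv2.resize(s[130:330,300:460],(400,500),interpolation=2),cv2.resize(t[150:275,290:390],(400,500),interpolation=2)]))
E
```

```text
touch False
[0.51534338 0.26593971 0.09712404] [0.5154338  0.26600085 0.09746047] 0.01774957467722868 29.987712800502777 [ 0.10386621 -0.35763238 -0.98657593]
[-0.05283475  0.40167749  0.25455887  1.56521534 -0.10631983  1.1883176
  1.7845644 ]
7.3583 [ 0.61901314 -0.11598956  0.24239663] 0.017497340841891036 29.98702436685562 [-0.03965115  0.12353052 -2.31504355] [8.20725370e-03 9.99966320e-01 1.54198198e-05]
```

View pics/hov.png

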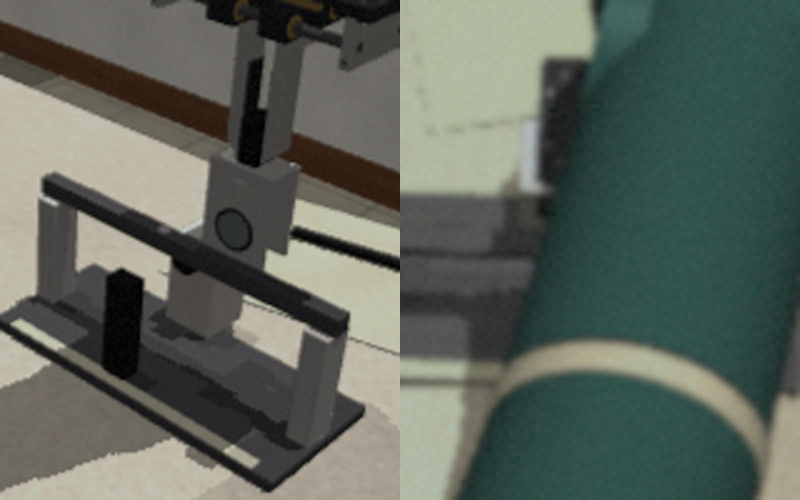

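In the side crop, the saddle is held above the bar with its near leg's foot at about (205-270, 235-255). The arm blocks the top view. I'll compare the side pixels with projections of the expected geometry.

```bash
python3 - <<'E'
from m import *
s=cv2.imread('pics/side1.png'); k=4; x0,y0=300,160
im=cv2.resize(s[y0:y0+150,x0:x0+160+40],None,fx=k,fy=k,interpolation=2)
R=down(np.radians(-.474)); sad=np.array([.6190,-.1160,.2424-.0975]); 
loc=lambda x,y,z:sad+R@np.array([-x,y,-z])  # R cols x=-rail x
def loc(x,y,z): return sad+np.array([R[1,1]*x,-R[0,1]*x,0])+R[:,1]*y+[0,0,z]
def line(a,b,c):
    p=((proj('side',[a,b])-[x0,y0]+.5)*k).astype(int); cv2.line(im,tuple(p[0]),tuple(p[1]),c,1)
for z in(0,.074):
    q=[loc(x,y,z) for x,y in((-.0165,-.028),(.0165,-.028),(.0165,.028),(-.0165,.028))]
    for i in range(4): line(q[i],q[(i+1)%4],(0,0,255))
d=R[:,1]; n=np.array([d[1],-d[0],0]); c=np.array([.6195,-.0411,.13])
for o in(-.008,.008): line(c+n*o+d*.131,c+n*o-d*.169,(0,255,0))
line(c-n*.008+d*.131-[0,0,.016],c-n*.008-d*.169-[0,0,.016],(0,255,255))
cv2.imwrite('pics/ov.png',im)
E
```

```text
(no output)
```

View pics/ov.png

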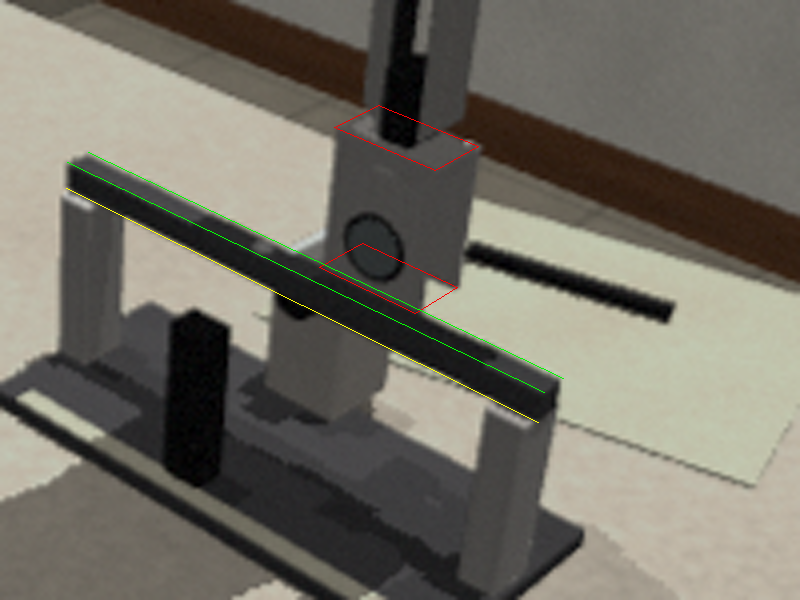

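The overlay agrees within about 1 px for the bar edges, the bar ends and the saddle roof corners, so x is aligned within about 1 mm. I'll lower it with force guards.

```bash
python3 - <<'E'
from m import *
p=np.array([.6190,-.1160,0])
print(robot.move_linear(p+[0,0,.175],velocity=.08,threshold=6), robot.get_state()['force'])
print(robot.move_linear(p+[0,0,.161],velocity=.02,threshold=3))
robot.pause(.3)
st=robot.get_state(); print(st['time'],st['ee_pos'],st['force'],st['moment'],st['grasp_force'])
E
```

```text
False [-0.05213302 -1.12490116 -1.717549  ]
True
9.2667 [ 0.61907694 -0.11592195  0.16521216] [1.39986579 0.63779558 5.30248683] [-0.04762097 -0.43875175 -0.00129864] 30.00104159116745
```

It touched down at TCP z = 0.1652 against 0.1655 expected, so it's seated. Next I'll slide it towards the ball and log the forces.

```bash
cat >> m.py <<'E'
def slide(y,v,z=.1648):
    robot.move_linear([.6190+.0083*(y+.116),y,z],velocity=v); robot.pause(.12)
    st=robot.get_state(); print('%.2f'%st['time'],np.round(st['ee_pos']*1e3,2),np.round(st['force'],2),np.round(st['moment'],2),round(st['grasp_force'],1))
E
python3 - <<'E'
from m import *
for y in(-.09,-.08,-.074,-.070,-.064,-.058,-.053,-.050,-.048,-.046,-.0445,-.0435,-.0425,-.0415): slide(y,.02)
E
```

```text
10.82 [619.49 -90.72 165.25] [-0.57 -2.53  6.83] [-0.61  0.01  0.08] 30.0
11.59 [619.58 -80.4  165.24] [-1.01 -1.75  6.92] [-0.28 -0.   -0.03] 30.0
12.16 [619.64 -74.32 165.23] [-1.07 -1.01  8.29] [-0.23  0.06 -0.01] 30.0
12.62 [619.65 -70.65 165.23] [-1.19 -1.84  7.67] [-0.48  0.06  0.05] 30.0
13.19 [619.74 -63.96 165.25] [-0.19 -0.15  8.66] [0.15 0.02 0.03] 30.0
13.76 [619.82 -57.97 165.25] [-0.25 -0.47  7.75] [0.17 0.02 0.  ] 30.0
14.28 [619.85 -52.98 165.25] [-0.08  0.69  6.92] [ 0.12  0.06 -0.  ] 30.0
14.69 [619.85 -49.97 165.22] [-0.85 -0.15  6.98] [ 0.22  0.05 -0.02] 30.0
15.06 [619.87 -47.97 165.25] [-0.93  0.72  7.81] [ 0.17  0.09 -0.06] 30.0
15.43 [619.93 -45.73 165.23] [-0.29  1.27  7.56] [ 0.42 -0.01 -0.01] 30.0
15.79 [619.92 -44.08 165.27] [0.17 2.03 8.37] [ 0.56  0.14 -0.01] 30.0
16.16 [619.94 -43.09 165.23] [-0.47  1.9   8.78] [0.58 0.09 0.01] 30.0
16.52 [619.96 -42.16 165.24] [-0.63  1.77  7.93] [ 0.4   0.04 -0.  ] 30.0
16.89 [619.94 -41.59 165.25] [-0.57  0.03  7.28] [ 0.07 -0.02 -0.02] 30.0
```

```bash
python3 - <<'E'
from m import *
for y in(-.041,-.0404,-.0398,-.0392,-.0386,-.0392,-.0398,-.0404,-.041,-.0416,-.0422,-.0428): slide(y,.01,.1651)
E
```

```text
17.26 [619.7  -41.09 165.2 ] [ 0.91 -0.49  4.37] [-0.15  0.01 -0.02] 30.0
17.62 [619.71 -40.76 165.24] [-0.61 -1.43  5.64] [-0.46 -0.02 -0.03] 30.0
17.99 [619.71 -40.28 165.23] [ 0.12 -1.99  5.77] [-0.47 -0.03  0.  ] 30.0
18.36 [619.7  -39.83 165.25] [-0.08 -2.89  4.85] [-0.62 -0.01  0.04] 30.0
18.73 [619.71 -39.39 165.22] [ 0.11 -3.47  5.22] [-0.87 -0.02 -0.  ] 30.0
19.09 [619.69 -39.49 165.23] [ 0.18 -1.24  5.96] [-0.33  0.02  0.01] 30.0
19.46 [619.71 -39.71 165.23] [-0.43  0.35  5.15] [ 0.09 -0.02 -0.03] 30.0
19.82 [619.73 -40.01 165.23] [-0.4   1.86  5.79] [0.36 0.01 0.01] 30.0
20.19 [619.74 -40.46 165.25] [-0.34  2.36  5.84] [ 0.47  0.01 -0.  ] 30.0
20.56 [619.74 -40.99 165.24] [0.15 1.77 5.97] [ 0.54 -0.02 -0.01] 30.0
20.93 [619.79 -41.44 165.25] [-0.17  3.    6.05] [ 0.74 -0.05  0.01] 30.0
21.29 [619.78 -41.79 165.28] [0.43 4.38 5.71] [ 1.01 -0.06  0.02] 30.0
```

The pull reverses symmetrically about TCP y ≈ -40.7 mm, against -41.1 mm from the camera, which means the ball is in the groove. I'll settle there and check with one overlay.

```bash
python3 - <<'E'
from m import *
slide(-.0400,.01,.1651); slide(-.0408,.01,.1651); slide(-.0406,.01,.1651); robot.pause(.5)
st=robot.get_state(); print(st['time'],st['ee_pos'],st['force'],st['grasp_force'],st['tool_rot'][:,2])
s=robot.grab_frame('side')[:,:,::-1]; k=4; x0,y0=290,130
im=cv2.resize(s[y0:y0+150,x0:x0+200],None,fx=k,fy=k,interpolation=2)
R=st['tool_rot']; sad=np.array([.6197,-.0411,.068]); d=R[:,1]; n=np.array([d[1],-d[0],0])
for z in(0,.074):
    q=[sad+n*x+d*y+[0,0,z] for x,y in((-.0165,-.028),(.0165,-.028),(.0165,.028),(-.0165,.028))]
    p=((proj('side',q)-[x0,y0]+.5)*k).astype(np.int32); cv2.polylines(im,[p],True,(0,0,255),1)
cv2.imwrite('pics/fin.png',im)
E
```

```text
21.84 [619.7  -40.22 165.2 ] [-0.14 -1.08  5.14] [-0.19  0.01 -0.01] 30.0
22.21 [619.73 -40.53 165.27] [0.27 1.17 6.68] [ 0.23 -0.    0.02] 30.0
22.57 [619.72 -40.48 165.2 ] [-0.47  0.51  5.89] [-0.02 -0.02  0.04] 30.0
23.075 [ 0.61974929 -0.04049247  0.16524621] [-0.29261606  0.40406825  5.11963368] 30.00108450651169 [-8.22922643e-04  2.96554806e-04 -9.99999617e-01]
```

View pics/fin.png

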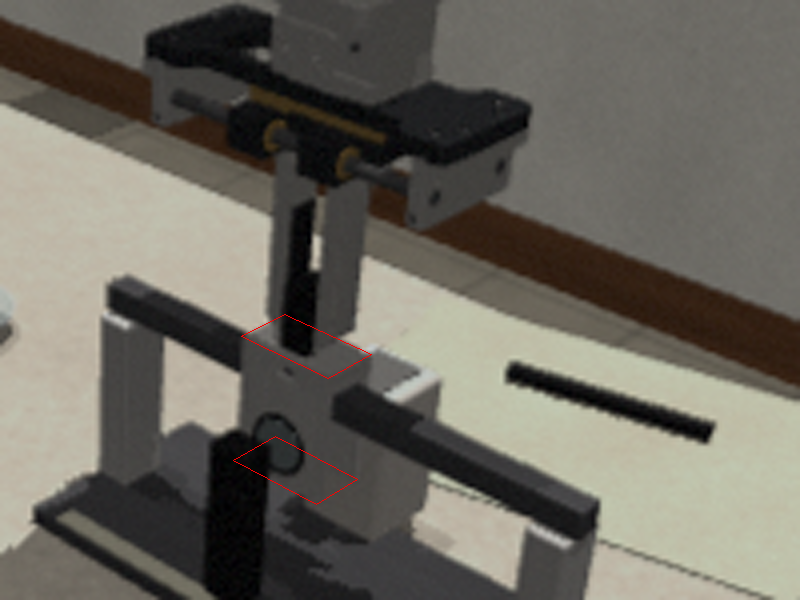

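The overlay shows the saddle seated upright astride the bar, with its roof corner at (243,337) on the prediction. It's level with the head and still gripped at 30 N, so I'm handing it in.

```bash
python3 -c "
from rig import robot
print(robot.sign_off())"
```

```text
the job is handed in; nothing more can be done
None
```

I handed the job in at about 23 s: the saddle is seated on the bar with the ball in the groove, judging by the forces and the side camera since the ball itself was out of view, and it is still gripped at 30 N; no verdict came back.

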